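# Latch the pan bay's gate open

## Robot

A 6-joint arm with a two-finger parallel gripper is mounted at the origin on a cart in front of the work surface, level with it; the furniture and walls round the work are solid. World frame = base frame: x ahead of the robot, y to its left, z up, the work surface at z = 0. Lengths are in m, angles in rad, forces in N, time in s.
With the tool pointing down it reaches from about 0.225 to 0.875 m from the base axis. Payload 3.4 kg.
Tool frame: the origin (TCP) lies between the finger pads; the fingertips stand 11 mm ahead of it and the grasp point (between the pads) lies 8 mm behind it (tips_ahead is the distance from the TCP to the fingertips, in m); z points along the fingers, x is the direction in which the jaws open and shut, and the axes are right-handed (so a half turn about z gives the same grasp; the last joint's range is limited). The gripper opens to 85 mm and grips with 20 to 120 N. Pads are 22 mm wide; open, the fingers measure 114 mm over their backs; the gripper's body (76 mm by 85 mm) begins 54 mm behind the grasp point. The pads swing forward as they close: fully open they stand 13 mm farther back than shut.
Start: joints at [0.992, 0.276, 1.505, -0, 1.361, -0.121], TCP at [0.254, 0.516, 0.242] pointing down, gripper open.
Joint ranges: [-2.89, 2.89], [-0.75, 2.08], [0.22, 2.7], [-1.18, 4.32], [0.11, 2.71], [-2.7, 2.7]. Speed limits (rad/s): [2.57, 2.57, 3.14, 3.14, 3.14, 3.14].

## Interface

Orientations are given as a unit quaternion [w, x, y, z].
In Python, from rig import get_state, get_image, sign_off, masks_of, tips_ahead gives the robot as it stands.
- The arm moves only by the tool play_rows, never from a script. Its argument "series" is a list of rows, each an object of numbers: "fingers": the closure, from -1 (fully open) to 1 (shut); "dx", "dy", "dz": the shift along the world's x, y, z in mm; "turn": the turn about the world's z in rad. A call has 1 to 20 rows; each row shifts and turns the pose as measured when the row begins; what a row does not reach is not made up. A row lasts 1/12 s, in which the tool goes at most 41.7 mm and 7.16 degrees, less where a joint would pass 70% of its speed; a pose out of reach is approached as far as the arm can. A call with a gripper value outside its range is refused whole. The fingers move at their own pace and stop on an object; "squeeze" is the grip in N (left out, the last holds). Time passes only in rows, so rows that do not move let the fingers close. It gives the time, the measured TCP pose, the force and the opening at its end, in the units of the state.
- get_state(): the state, without advancing time (a new reading comes with each control period).
- get_image(name): name is "scene" or "top" or "wrist"; returns a dict with "pixels" (384x512x3 uint8, red, green, blue), "vfov" (degrees; the focal length in pixels is half the picture's height over the tangent of half this angle, whatever the lens; pixels are square), "cx", "cy" (the principal point, pixels), "rvec" (rotation vector, rad) and "tvec" (3), from world to camera coordinates, as OpenCV has them; the wrist camera has in their place "hand_eye" (4x4, takes a point from camera to tool coordinates, whose origin is the TCP and whose axes are the tool frame's). Camera axes: x right, y down, z forward; pixel columns grow to the right and rows downward; lengths in m; the calibration is good to about 2 mm. A picture is of the moment at which its call begins: read the wrist's pose just before it. There is no depth.
- sign_off(): hands the job in, once; it reports no verdict.
Trained networks look in a picture, given as the dict that the camera call returned (one of the last four; its "shot" number tells which), for a name from the list of things; names that differ only in an ending like _2 or _b are one class to them, and where a whole thing is asked for, a point or a joint stands for the part that bears it (a point fixed in the world has none). Each returns a list of dicts, best first, with "p" (0 to 1); they miss things now and then, are a little off and sometimes report something else, mostly with a low value. They report only what shows in the picture. A call takes as long as a camera call. They do not tell look-alikes from the thing itself.
- masks_of(picture, label): "region" (384x512 bool, what is visible of it) and "xy" ([column, row] in pixels, amid what is visible of it).
The state is a dict: "clock": time; "qpos": joint angles; "qd": joint speeds; "effort": joint torques, N m; "position": TCP position; "ee_rot": TCP orientation; "contact_force": force on the tool from outside, world axes, zero at the start; "moment": the same for the moment, N m; "width": finger opening in m.
Only numpy, scipy, OpenCV 4.12 (cv2) and the standard library are available. Lean on these libraries where they do the work, as an engineer would, in place of code of your own. Each camera call takes 0.05 s, during which the arm holds its last target. There are 200 camera calls.

## Task

Open the steel pan bay's gate and latch it open: lift the latch bar by its upright handle until it is clear of the catch, swing the gate out towards the hold-open strip, and let the bar drop fully into the strip's slot so that the gate is held there. Work gently, without forcing bar or gate against the catch or the strip, leave the pan in the bay and the things around it where they are, and let go at the end.

Things in the scene. Friction and masses are not known exactly. Their poses are not given: they have to be found in the camera images.
- pan_bay: Fixed bare-steel pan bay: a base sheet 3 mm thick, a low three-sided rod rail 91 mm high round a gastronorm pan, and a gate as its front side. Origin: on the gate's hinge axis, on the worktop (z = 0). In its frame the closed gate points along -y, the pan lies on the +x side of the gate, and the gate opens towards -x.
- gate (a joint): Turning of the gate about its upright hinge axis (z axis through pan_bay's origin), rad: 0 closed, grows as it opens, clockwise from above. At value a the gate and bar point from the hinge along (-sin a, -cos a) in pan_bay's frame. Stops at -0.01 and 0.95. Rod gate 169 mm long, top rail 82 mm high; light friction (0.1 N m), stays where left.
- latch_bar (a joint): Lift of the latch bar, rad: 0 level, resting on the gate; grows as its free end rises, to 0.6; falls back by its own weight (about 150 g) when let go. A 10 mm round bar above the gate, its level pivot 45 mm from the hinge axis at height 100 mm, its free end 212 mm from the hinge axis. It tips in the gate's upright plane.
- handle_grip (a point): Point on the axis of the bar's upright handle, a round pin 14 mm thick, 95 mm out from the bar's pivot (140 mm from the hinge axis), rising 54 mm above the bar's axis. The point is 34 mm above the bar's axis (29 mm above the bar's top): a good height to take the pin from above. It tilts with the bar about the pivot.
- hinge_post: Hinge post, 12 mm thick, 113 mm high, carrying gate and bar; origin and axes as pan_bay. The strip is clamped anywhere on its rail: the slot's middle lies up to 13 mm (0.07 rad of gate) before or past strip_mid and is not measured. A bar let down on the shelf (latch_bar about 0.09 rad) and drawn along it falls into the slot (latch_bar 0) and then meets the end block.
- catch_mid (a point): Middle of the catch that holds the closed gate: 185 mm from the hinge axis, height 100 mm (level bar's axis). A slot 14 mm wide between two lips, 22 mm wide along the bar; the lip on the opening side tops at 108 mm (13 mm over the level bar's underside: lift the bar past 0.10 rad), the other at 126 mm.
- strip_mid (a point): Middle of the hold-open strip's clamping range: 185 mm from the hinge axis, at gate angle 0.85 rad, height 100 mm. In the opening direction the strip has a 26 mm ramp, a 45 mm flat shelf (top 108 mm high, 13 mm over the level bar's underside), a 14 mm wide slot, and an end block 25 mm long, top 145 mm, that stops a bar lifted less than 0.34 rad. All 22 mm wide along the bar.
- bay_pan: Loose gastronorm pan standing in the bay, 132 x 108 x 70 mm; leave it. Origin: centre of its underside. Above the worktop behind the bay a ladle hangs (about 0.65 m ahead of the robot, 0.15 m to its left) and a shelf begins: come to the handle from the robot's side, not across there.
- salt_shaker: Steel shaker with a perforated cap, 68 mm wide, 96 mm high; a bystander. Origin: centre of its underside.
- oil_bottle: Yellow squeeze bottle, 45 mm wide, 178 mm high; a bystander. Origin: centre of its underside.
- bowl: Small steel bowl, 115 mm wide, 38 mm high; a bystander. Origin: centre of its underside.
- timer: Round kitchen timer, 62 mm wide, 54 mm high; a bystander. Origin: centre of its underside.
- small_pan: Steel sauce pan 16 cm wide, 75 mm high, with a long handle, to the robot's left; a bystander. Origin: middle of its underside.
Things that resemble listed ones, but are neither listed nor needed, are in the scene too. Of the things that look like the hinge_post, the largest one is meant.

How it is judged:
On the way, in this order (a step that is already met when the one before it is completed fails the run):
1. the latch bar is lifted clear of the catch while the gate is still closed (value of joint latch_bar above 0.1 rad and value of joint gate below 0.1 rad), for 0.05 s.
2. the gate is swung well open (value of joint gate above 0.5 rad), for 0.05 s.
At the end, for the whole second after the job is handed in: The gate stands open between 0.72 and 0.945 rad with the latch bar dropped into the strip's slot (bar below 0.03 rad), both at rest; the pan in the bay is within 20 mm of where it stood (value of joint gate between 0.72 and 0.945 rad and value of joint latch_bar below 0.03 rad and velocity of joint gate between -0.05 and 0.05 rad/s and velocity of joint latch_bar between -0.05 and 0.05 rad/s and distance of bay_pan from where it was at the start of the episode below 0.02 m); the robot touches nothing.
It fails at once if the gate or its bar presses on the catch or the strip with more than 20 N (contact force between hinge_post and pan_bay above 20 N).
It fails at once if the pan in the bay is shifted by more than 20 mm (distance of bay_pan from where it was at the start of the episode above 0.02 m).
It fails at once if a bystander is shifted by more than 20 mm (distance of any of salt_shaker, oil_bottle, bowl, timer, small_pan from where it was at the start of the episode above 0.02 m).
It also fails if it takes over 35 s, if anything falls off the work surface, if the arm or the gripper's body presses on something with over 40 N, if the wrist force passes 120 N, or if a joint passes its speed limit or range.

## Working session

There is one attempt and no reset: what is moved stays moved. The work goes in short steps, Python scripts to look and compute and a tool call to move; the robot and the scene stay as the last step left them, time stands still between calls to the robot, and variables do not carry over. Pictures are saved under pics/ and viewed, about 8 in all and at most 12, crops included, and the job is handed in when it is done.

Besides the shell and the picture viewer there is one more tool, called after ">>>" by a JSON object that holds its "fn" and its "kwargs". play_rows: Moves the arm, as the interface text tells. Its arguments: {"type":"object","properties":{"series":{"type":"array"},"squeeze":{"type":"number"}},"required":["series"]}

```bash
mkdir -p pics; cat > h.py <<'E'
import numpy as np,cv2
from rig import *
def save(im,n,crop=None,s=1):
    p=im["pixels"]
    if crop: x0,y0,x1,y1=crop; p=p[y0:y1,x0:x1]
    cv2.imwrite("pics/"+n,cv2.resize(p,None,fx=s,fy=s,interpolation=cv2.INTER_CUBIC)[:,:,::-1])
def cam(im):
    f=im["pixels"].shape[0]/2/np.tan(np.radians(im["vfov"])/2)
    K=np.array([[f,0,im["cx"]],[0,f,im["cy"]],[0,0,1]])
    R=cv2.Rodrigues(np.array(im["rvec"],float))[0]; return K,R,np.array(im["tvec"],float)
def onplane(im,uv,z):
    K,R,t=cam(im); d=R.T@np.linalg.inv(K)@np.array([*uv,1.]); c=-R.T@t
    return c+d*(z-c[2])/d[2]
def proj(im,P):
    K,R,t=cam(im); q=(K@(R@np.atleast_2d(P).T+t[:,None])).T; return q[:,:2]/q[:,2:]
E
python3 - <<'E'
from h import *
s=get_state();print(s)
for n in("scene","top"):
    im=get_image(n);save(im,n+"0.png",s=1.5)
    print(n,im["vfov"],im["rvec"],im["tvec"])
    for l in("hinge_post","gate","latch_bar","handle_grip","pan_bay","bay_pan"):
        for m in masks_of(im,l): print(l,round(m["p"],2),np.round(m["xy"]),m["region"].sum(),onplane(im,m["xy"],0.1).round(3))
E
```

```text
{'clock': 0.0, 'qpos': array([ 9.92022734e-01,  2.76607230e-01,  1.50613556e+00, -2.34326365e-05,
        1.36065441e+00, -1.21033202e-01]), 'qd': array([-2.91187850e-04,  9.74511270e-06, -8.72045725e-04,  1.15094979e-03,
       -1.47984953e-03, -1.56919646e-03]), 'effort': array([ 9.86648556e-04, -4.16760814e+01, -2.45800692e+01, -1.18270427e-04,
        1.10330171e-02, -1.03466351e-05]), 'position': array([0.25386259, 0.51537502, 0.24143172]), 'ee_rot': array([ 3.91017720e-04,  8.49092654e-01,  5.28243174e-01, -8.13220270e-04]), 'contact_force': array([ 1.08685217, -0.14558619,  0.53098775]), 'moment': array([0.02976055, 0.02022332, 0.00071371]), 'width': 0.08524695733740865}
scene 53.729897692971385 [ 1.85657244 -0.71205598  0.47883646] [-0.38420281  0.24344806  0.98391068]
hinge_post 0.91 [305. 217.] 380 [ 0.541 -0.198  0.1  ]
hinge_post 0.53 [242. 207.] 305 [ 0.444 -0.017  0.1  ]
gate 0.83 [426. 297.] 852 [ 0.435 -0.62   0.1  ]
gate 0.82 [318. 221.] 639 [ 0.546 -0.245  0.1  ]
gate 0.78 [236. 209.] 141 [ 0.423 -0.016  0.1  ]
latch_bar 0.73 [318. 218.] 127 [ 0.564 -0.229  0.1  ]
l
[... 512 characters left out ...]
 0.528 -0.251  0.1  ]
top 54.44893760737046 [ 2.20326213 -2.18761943  0.0866606 ] [-0.00594265  0.5092685   1.55925823]
hinge_post 0.59 [305. 174.] 1787 [ 0.551 -0.208  0.1  ]
hinge_post 0.54 [296. 182.] 192 [ 0.517 -0.172  0.1  ]
hinge_post 0.51 [384. 186.] 91 [ 0.505 -0.526  0.1  ]
gate 0.65 [305. 180.] 195 [ 0.528 -0.208  0.1  ]
gate 0.5 [387. 188.] 13 [ 0.497 -0.537  0.1  ]
latch_bar 0.62 [244. 183.] 59 [0.512 0.038 0.1  ]
latch_bar 0.52 [309. 178.] 115 [ 0.534 -0.223  0.1  ]
handle_grip 0.46 [309. 175.] 140 [ 0.547 -0.225  0.1  ]
handle_grip 0.39 [403. 185.] 40 [ 0.508 -0.6    0.1  ]
pan_bay 0.61 [306. 171.] 1849 [ 0.563 -0.211  0.1  ]
bay_pan 0.89 [298. 160.] 804 [ 0.606 -0.179  0.1  ]
```

View pics/scene0.png

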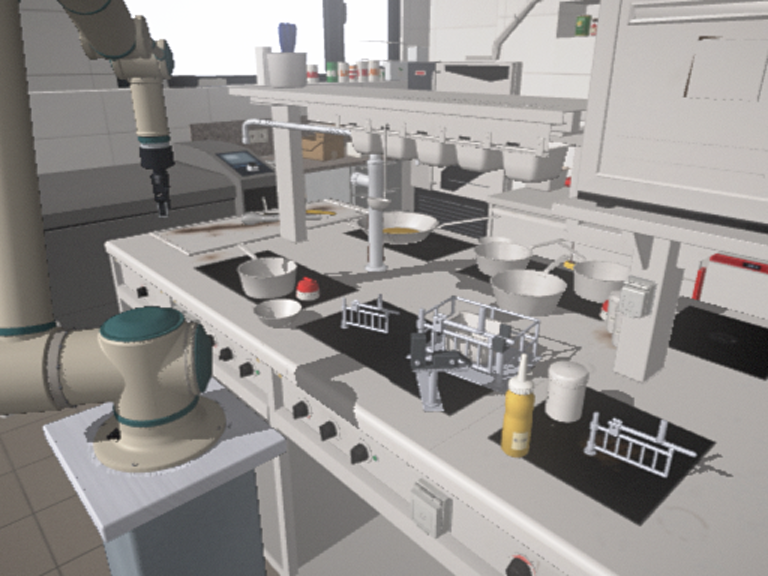

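View pics/top0.png

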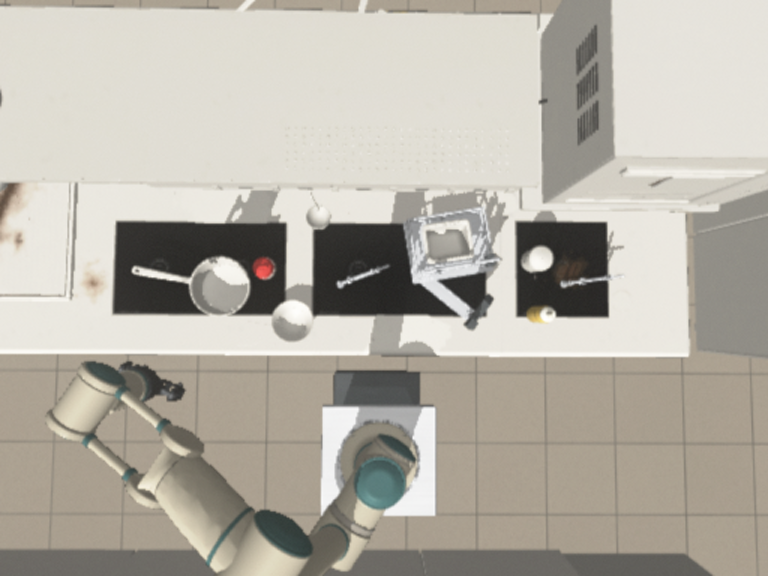

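The real gate is the middle one, with bay and pan, at scene ~(318,220) and top ~(305,178) in native pixels. The look-alikes, at top (242,183) and (395,187), are bare gates without a bay. I'll confirm this in an enlarged crop.

```bash
python3 - <<'E'
from h import *
a=get_image("scene");b=get_image("top")
pa=cv2.resize(a["pixels"][190:280,260:370],(550,450)[::1],interpolation=cv2.INTER_CUBIC)
pb=cv2.resize(b["pixels"][130:225,260:340],(480,570),interpolation=cv2.INTER_CUBIC)
cv2.imwrite("pics/ca.png",cv2.resize(a["pixels"][190:280,265:375],(792,648),interpolation=cv2.INTER_CUBIC)[:594,:,::-1])
cv2.imwrite("pics/cb.png",pb[:,:,::-1])
E
```

```text
(no output)
```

View pics/ca.png

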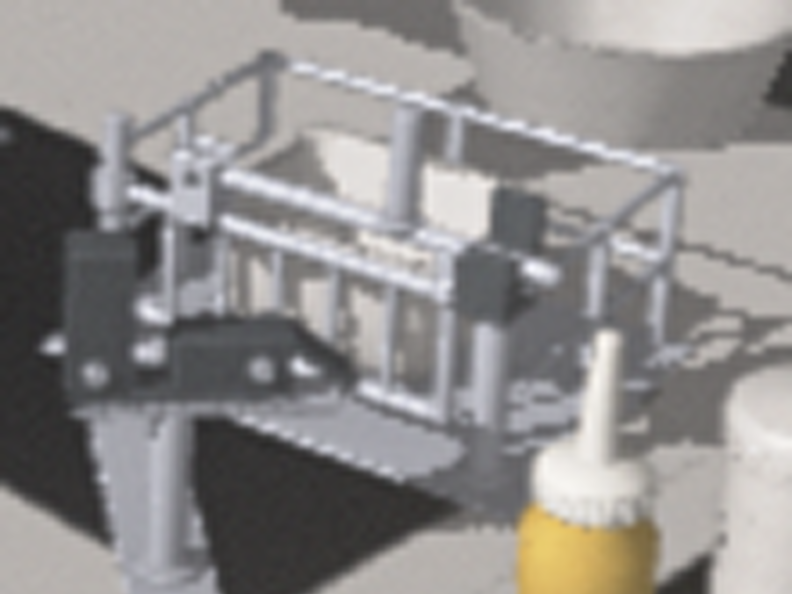

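View pics/cb.png

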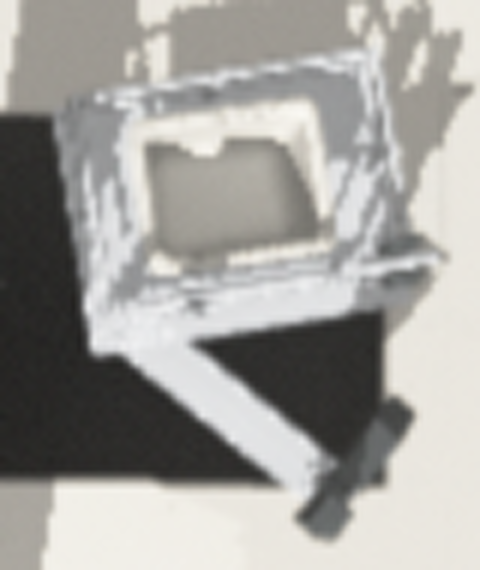

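```bash
cat >> h.py <<'E'
def world(p,b):
    x,y,th=p;c,s=np.cos(th),np.sin(th);b=np.atleast_2d(b)
    return np.c_[x+c*b[:,0]-s*b[:,1],y+s*b[:,0]+c*b[:,1],b[:,2]]
def pt(r,a,z): return [-r*np.sin(a),-r*np.cos(a),z]
def grip(p,a,l):  # handle grip point and handle top at gate a, lift l
    out=[]
    for h in(.034,.054):
        r=.045+.095*np.cos(l)-h*np.sin(l);z=.1+.095*np.sin(l)+h*np.cos(l);out.append(pt(r,a,z))
    return world(p,out)
E
python3 - <<'E'
from h import *
from scipy.optimize import least_squares
a=get_image("scene");b=get_image("top")
oa=[([0,0,.113],(281.4,206.4)),(pt(.140,0,.154),(321.2,204.6)),(pt(.212,0,.1),(340.7,227.5))]
ob=[(pt(.212,0,.1),(333.3,173))]
def f(p): return np.r_[np.ravel([proj(a,world(p,q))[0]-uv for q,uv in oa]),np.ravel([proj(b,world(p,q))[0]-uv for q,uv in ob])]
r=least_squares(f,[.5,-.14,.1]);p=r.x;print(p,r.fun.round(1))
for s in(.78,.85,.92): print(s,proj(a,world(p,pt(.185,s,.108))),proj(b,world(p,pt(.185,s,.108))))
for g,l in((0,0),(0,.2),(.4,.2),(.85,.2),(.85,0)): print(g,l,grip(p,g,l).round(3)[0], "hdg",p[2]-np.pi/2-g)
np.save("p.npy",p)
for l in("oil_bottle","salt_shaker"):
    for m in masks_of(b,l): print(l,m["p"],onplane(b,m["xy"],.05).round(3))
from scipy.spatial.transform import Rotation as R
s=get_state();print(R.from_quat(s["ee_rot"],scalar_first=True).as_matrix().round(2),tips_ahead)
E
```

```text
[ 0.52621358 -0.11014248  0.14516973] [-0.4 -1.2 -0.6  0.2  0.9  1.3 -0.2 -0.4]
0.78 [[291.88159382 234.5518901 ]] [[318.49992171 207.51233069]]
0.85 [[287.11577278 234.69562887]] [[316.49158641 210.06034619]]
0.92 [[282.31148002 234.67891778]] [[314.30703031 212.46149265]]
0 0 [ 0.546 -0.249  0.134] hdg -1.4256266008675211
0 0.2 [ 0.545 -0.24   0.152] hdg -1.4256266008675211
0.4 0.2 [ 0.493 -0.237  0.152] hdg -1.8256266008675213
0.85 0.2 [ 0.441 -0.21   0.152] hdg -2.275626600867521
0.85 0 [ 0.436 -0.217  0.134] hdg -2.275626600867521
oil_bottle 0.55 [ 0.407 -0.448  0.05 ]
salt_shaker 0.62 [ 0.549 -0.423  0.05 ]
[[ 0.44  0.9   0.  ]
 [ 0.9  -0.44  0.  ]
 [ 0.   -0.   -1.  ]] 0.011
```

>>> {"fn": "play_rows", "kwargs": {"series": [{"dx":12,"dy":-38,"dz":2,"turn":-0.055,"fingers":-1},{"dx":12,"dy":-38,"dz":2,"turn":-0.055,"fingers":-1},{"dx":12,"dy":-38,"dz":2,"turn":-0.055,"fingers":-1},{"dx":12,"dy":-38,"dz":2,"turn":-0.055,"fingers":-1},{"dx":12,"dy":-38,"dz":2,"turn":-0.055,"fingers":-1},{"dx":12,"dy":-38,"dz":2,"turn":-0.055,"fingers":-1},{"dx":12,"dy":-38,"dz":2,"turn":-0.055,"fingers":-1},{"dx":12,"dy":-38,"dz":2,"turn":-0.055,"fingers":-1},{"dx":12,"dy":-38,"dz":2,"turn":-0.055,"fingers":-1},{"dx":12,"dy":-38,"dz":2,"turn":-0.055,"fingers":-1},{"dx":12,"dy":-38,"dz":2,"turn":-0.055,"fingers":-1},{"dx":12,"dy":-38,"dz":2,"turn":-0.055,"fingers":-1},{"dx":12,"dy":-38,"dz":2,"turn":-0.055,"fingers":-1},{"dx":12,"dy":-38,"dz":2,"turn":-0.055,"fingers":-1},{"dx":12,"dy":-38,"dz":2,"turn":-0.055,"fingers":-1},{"dx":12,"dy":-38,"dz":2,"turn":-0.055,"fingers":-1},{"dx":12,"dy":-38,"dz":2,"turn":-0.055,"fingers":-1},{"dx":12,"dy":-38,"dz":2,"turn":-0.035,"fingers":-1},{"fingers":-1},{"fingers":-1}], "squeeze": 30}}

```text
invalid input at $.series[18]: expected keys fingers, dx, dy, dz, turn
```

>>> {"fn": "play_rows", "kwargs": {"series": [{"dx":12,"dy":-38,"dz":2,"turn":-0.055,"fingers":-1},{"dx":12,"dy":-38,"dz":2,"turn":-0.055,"fingers":-1},{"dx":12,"dy":-38,"dz":2,"turn":-0.055,"fingers":-1},{"dx":12,"dy":-38,"dz":2,"turn":-0.055,"fingers":-1},{"dx":12,"dy":-38,"dz":2,"turn":-0.055,"fingers":-1},{"dx":12,"dy":-38,"dz":2,"turn":-0.055,"fingers":-1},{"dx":12,"dy":-38,"dz":2,"turn":-0.055,"fingers":-1},{"dx":12,"dy":-38,"dz":2,"turn":-0.055,"fingers":-1},{"dx":12,"dy":-38,"dz":2,"turn":-0.055,"fingers":-1},{"dx":12,"dy":-38,"dz":2,"turn":-0.055,"fingers":-1},{"dx":12,"dy":-38,"dz":2,"turn":-0.055,"fingers":-1},{"dx":12,"dy":-38,"dz":2,"turn":-0.055,"fingers":-1},{"dx":12,"dy":-38,"dz":2,"turn":-0.055,"fingers":-1},{"dx":12,"dy":-38,"dz":2,"turn":-0.055,"fingers":-1},{"dx":12,"dy":-38,"dz":2,"turn":-0.055,"fingers":-1},{"dx":12,"dy":-38,"dz":2,"turn":-0.055,"fingers":-1},{"dx":12,"dy":-38,"dz":2,"turn":-0.055,"fingers":-1},{"dx":12,"dy":-38,"dz":2,"turn":-0.035,"fingers":-1}], "squeeze": 30}}

```text
clock: 2.5
position: [0.4698, -0.1905, 0.2821]
ee_rot: [0.001, 0.999, 0.054, 0.009]
contact_force: [0.6, 1.1, 0.9]
width: 0.0857
```

```bash
cat >> h.py <<'E'
from scipy.spatial.transform import Rotation as Rot
def wrist():
    s=get_state();im=get_image("wrist")
    T=np.eye(4);T[:3,:3]=Rot.from_quat(s["ee_rot"],scalar_first=True).as_matrix();T[:3,3]=s["position"]
    C=np.linalg.inv(T@np.array(im["hand_eye"]))
    im["rvec"]=cv2.Rodrigues(C[:3,:3])[0].ravel();im["tvec"]=C[:3,3];return im
E
python3 - <<'E'
from h import *
p=np.load("p.npy");im=wrist()
im2=dict(im);q=im["pixels"].copy()
for w in([0,0,.113],pt(.14,0,.154),pt(.212,0,.1),pt(.185,.85,.108)):
    u=proj(im,world(p,w))[0];print(u.round());cv2.circle(q,tuple(int(v) for v in u),3,(255,0,0),1)
im2["pixels"]=q;save(im2,"w1.png",s=1.55)
for m in masks_of(im,"handle_grip"): print(m["p"],m["xy"],m["region"].sum())
E
```

```text
[319. 100.]
[323. 252.]
[311. 282.]
[187. 221.]
```

View pics/w1.png

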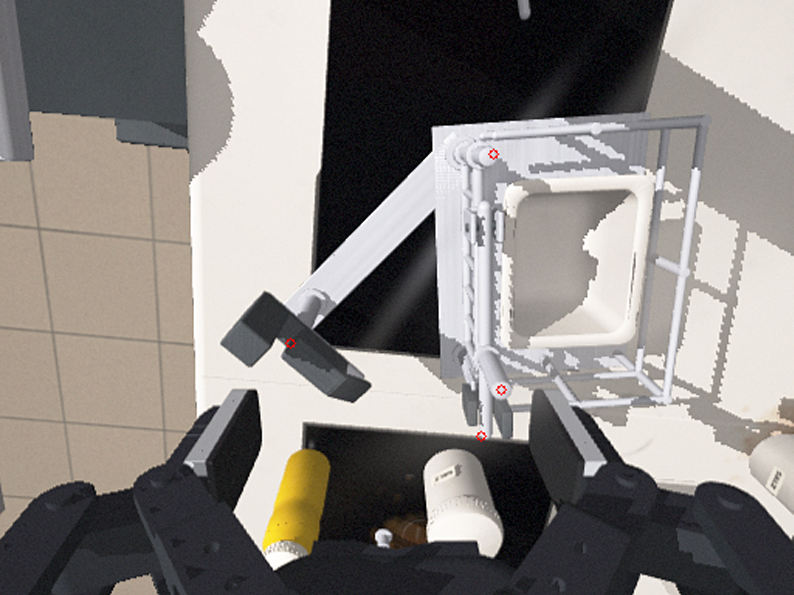

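```bash
python3 - <<'E'
from h import *
from scipy.optimize import least_squares
im=wrist();p0=np.load("p.npy")
o=[([0,0,.113],(314.8,99.4)),(pt(.140,0,.154),(322,249)),(pt(.212,0,.1),(312.9,279.4))]
f=lambda p:np.ravel([proj(im,world(p,q))[0]-uv for q,uv in o])
r=least_squares(f,p0);print(p0,r.x,r.fun.round(1));p=(p0+2*r.x)/3;np.save("p.npy",p)
for s in(.78,.85,.92): print(s,proj(im,world(p,[pt(.174,s,.108),pt(.196,s,.108)])).round(1).tolist())
print(grip(p,0,0)); s=get_state();print(s["position"],2*np.arctan2(s["ee_rot"][2],s["ee_rot"][1]))
save(im,"slot.png",(130,170,260,270),6)
E
```

```text
[ 0.52621358 -0.11014248  0.14516973] [ 0.52415685 -0.11366553  0.16928524] [-0.4 -1.5  1.   1.2 -0.7  0.8]
0.78 [[201.6, 221.6], [189.3, 235.3]]
0.85 [[193.0, 214.6], [179.6, 227.6]]
0.92 [[184.8, 206.9], [170.3, 219.2]]
[[ 0.54731927 -0.25067508  0.134     ]
 [ 0.54731927 -0.25067508  0.154     ]]
[ 0.47039943 -0.19115784  0.281416  ] 0.10689803003659507
```

View pics/slot.png

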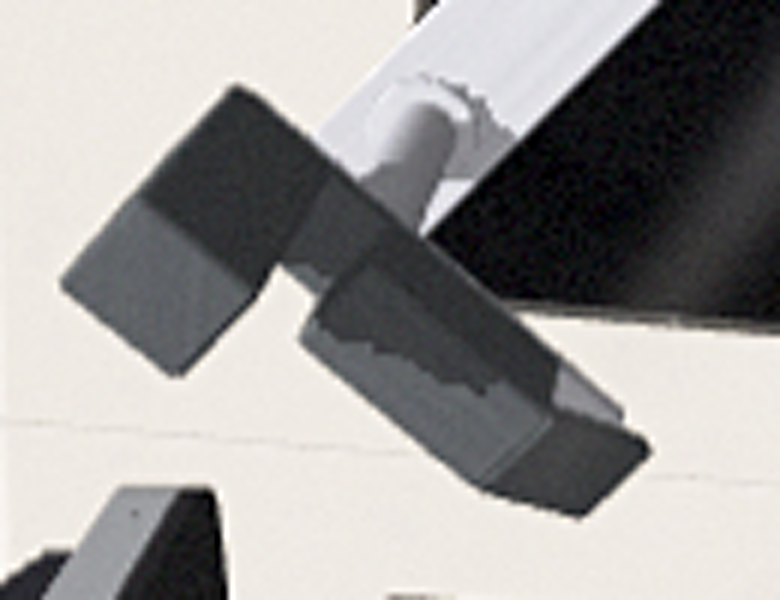

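Notch edge is visible: slot middle ≈ 0.90 rad. Now above the pin.

>>> {"fn": "play_rows", "kwargs": {"series": [{"dx":26,"dy":-20,"dz":-10,"turn":0.025,"fingers":-1},{"dx":26,"dy":-20,"dz":-20,"turn":0.025,"fingers":-1},{"dx":25,"dy":-20,"dz":-30,"turn":0,"fingers":-1},{"dx":0,"dy":0,"dz":-30,"turn":0,"fingers":-1},{"dx":0,"dy":0,"dz":0,"turn":0,"fingers":-1}]}}

```text
clock: 3.07
position: [0.5482, -0.2477, 0.1924]
ee_rot: [0.0, 0.997, 0.081, 0.01]
contact_force: [-1.7, 0.8, -0.5]
width: 0.0855
```

```bash
python3 - <<'E'
from h import *
p=np.load("p.npy");s=get_state();print(s["position"],2*np.arctan2(s["ee_rot"][2],s["ee_rot"][1]))
im=wrist();q=im["pixels"].copy()
for w in(pt(.14,0,.154),pt(.14,0,.105),pt(.212,0,.1),pt(.045,0,.1)):
    u=proj(im,world(p,w))[0];print(u.round());cv2.circle(q,tuple(int(v) for v in u),3,(255,0,0),1)
save(dict(im,pixels=q),"w2.png",s=1.55)
E
```

```text
[ 0.54824727 -0.24771864  0.19241303] 0.1629195583083673
[249. 235.]
[249. 206.]
[249. 282.]
[249.  75.]
```

View pics/w2.png

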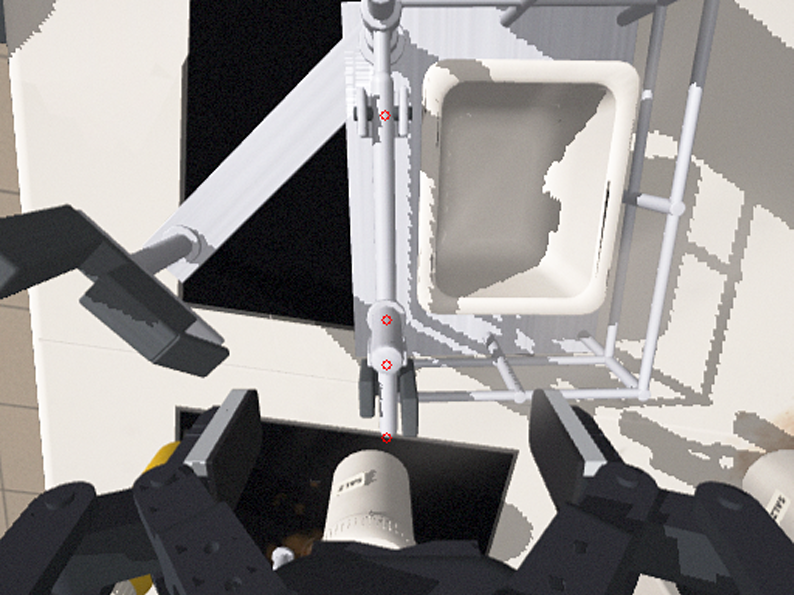

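>>> {"fn": "play_rows", "kwargs": {"series": [{"dx":-1,"dy":-2,"dz":-22,"turn":0,"fingers":-1},{"dx":0,"dy":0,"dz":-20,"turn":0,"fingers":-1},{"dx":0,"dy":0,"dz":-15,"turn":0,"fingers":-0.3},{"dx":0,"dy":0,"dz":-6,"turn":0,"fingers":0.2},{"dx":0,"dy":0,"dz":0,"turn":0,"fingers":0.4},{"dx":0,"dy":0,"dz":0,"turn":0,"fingers":0.4}], "squeeze": 20}}

```text
clock: 3.62
position: [0.5522, -0.2464, 0.1429]
ee_rot: [0.006, 0.996, 0.085, 0.019]
contact_force: [-0.4, 0.6, -0.2]
width: 0.0388
```

```bash
python3 - <<'E'
from h import *
p=np.load("p.npy");s=get_state();print(s["position"],s["width"],2*np.arctan2(s["ee_rot"][2],s["ee_rot"][1]))
R=Rot.from_quat(s["ee_rot"],scalar_first=True).as_matrix()
print("pin in tool mm",R.T@(grip(p,0,0)[0]-s["position"])*1000)
im=wrist();save(im,"w3.png",(170,140,330,300),3.7)
E
```

```text
[ 0.55224997 -0.24642724  0.14293835] 0.03883288033195512 0.17011632003531002
pin in tool mm [-5.91246422  3.21690745  8.77179823]
```

View pics/w3.png

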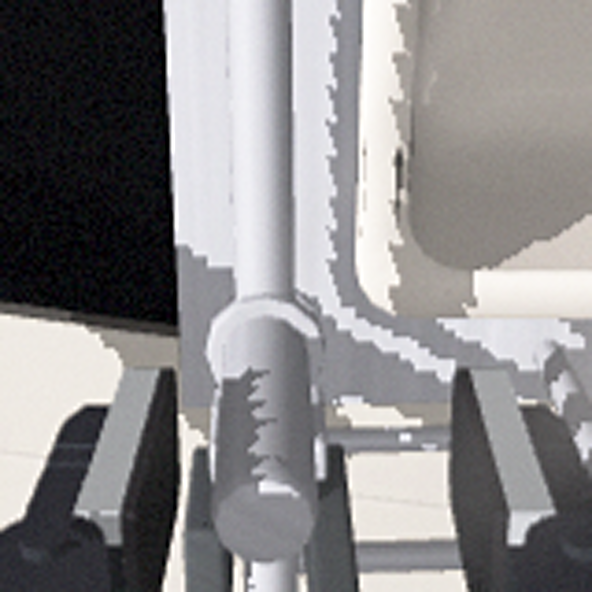

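>>> {"fn": "play_rows", "kwargs": {"series": [{"dx":-5,"dy":-4,"dz":0,"turn":-0.01,"fingers":0.4},{"dx":-1,"dy":0,"dz":-5,"turn":0,"fingers":0.4},{"dx":0,"dy":0,"dz":-5,"turn":0,"fingers":0.4},{"dx":0,"dy":0,"dz":0,"turn":0,"fingers":0.4}]}}

```text
clock: 4.0
position: [0.5478, -0.2518, 0.1378]
ee_rot: [0.009, 0.997, 0.08, 0.023]
contact_force: [-0.2, 1.0, 0.9]
width: 0.0258
```

```bash
cat > chk.py <<'E'
from h import *
import sys
a,l=map(float,sys.argv[1:3])
p=np.load("p.npy");s=get_state();print(s["clock"],s["position"].round(4),s["width"],s["contact_force"].round(1),"jaw",2*np.arctan2(s["ee_rot"][2],s["ee_rot"][1]))
R=Rot.from_quat(s["ee_rot"],scalar_first=True).as_matrix()
print("tool z",R[:,2].round(3),"pin in tool mm",(R.T@(grip(p,a,l)[0]-s["position"])*1000).round(1),"p",p)
E
python3 chk.py 0 0
```

```text
4.0 [ 0.5478 -0.2518  0.1378] 0.02582185174866073 [-0.2  1.   0.9] jaw 0.159664979992496
tool z [ 0.048 -0.014 -0.999] pin in tool mm [-0.5 -1.3  3.7] p [ 0.52484242 -0.11249118  0.16124673]
```

>>> {"fn": "play_rows", "kwargs": {"series": [{"dx":0,"dy":0,"dz":-8,"turn":0,"fingers":0.5},{"dx":0,"dy":0,"dz":-6,"turn":0,"fingers":0.5},{"dx":0,"dy":0,"dz":0,"turn":0,"fingers":0.5}]}}

```text
clock: 4.25
position: [0.5478, -0.2522, 0.1227]
ee_rot: [0.009, 0.997, 0.079, 0.024]
contact_force: [0.3, 0.6, -0.1]
width: 0.0213
```

```bash
python3 chk.py 0 0
```

```text
4.25 [ 0.5478 -0.2522  0.1227] 0.02129803431171658 [ 0.3  0.6 -0.1] jaw 0.15908850851416395
tool z [ 0.049 -0.015 -0.999] pin in tool mm [  0.2  -1.3 -11.4] p [ 0.52484242 -0.11249118  0.16124673]
```

>>> {"fn": "play_rows", "kwargs": {"series": [{"dx":0,"dy":0,"dz":1,"turn":0,"fingers":0.6},{"dx":0,"dy":0,"dz":1,"turn":0,"fingers":0.7},{"dx":0,"dy":0,"dz":0,"turn":0,"fingers":0.8},{"dx":0,"dy":0,"dz":0,"turn":0,"fingers":1}]}}

```text
clock: 4.58
position: [0.5468, -0.2521, 0.1228]
ee_rot: [0.008, 0.997, 0.08, 0.021]
contact_force: [1.0, -1.0, 1.3]
width: 0.0138
```

```bash
python3 chk.py 0 0
```

```text
4.5833 [ 0.5468 -0.2521  0.1228] 0.013751810464681689 [ 1.  -1.   1.3] jaw 0.15977677469233573
tool z [ 0.044 -0.013 -0.999] pin in tool mm [  1.2  -1.1 -11.2] p [ 0.52484242 -0.11249118  0.16124673]
```

>>> {"fn": "play_rows", "kwargs": {"series": [{"dx":0,"dy":1,"dz":5,"turn":0,"fingers":1},{"dx":0,"dy":1,"dz":5,"turn":0,"fingers":1},{"dx":0,"dy":1,"dz":5,"turn":0,"fingers":1},{"dx":-1,"dy":2,"dz":5,"turn":0,"fingers":1},{"dx":0,"dy":0,"dz":0,"turn":0,"fingers":1}]}}

```text
clock: 5.0
position: [0.5434, -0.2439, 0.1424]
ee_rot: [0.005, 0.997, 0.08, 0.018]
contact_force: [1.1, 1.0, -3.8]
width: 0.0139
```

```bash
python3 chk.py 0 0.2
```

```text
5.0 [ 0.5434 -0.2439  0.1424] 0.013929273830266042 [ 1.1  1.  -3.8] jaw 0.15980656169657623
tool z [ 0.037 -0.008 -0.999] pin in tool mm [ 3.1 -1.2 -9.7] p [ 0.52484242 -0.11249118  0.16124673]
```

>>> {"fn": "play_rows", "kwargs": {"series": [{"dx":-6.5,"dy":-1,"dz":0,"turn":-0.05,"fingers":1},{"dx":-6.5,"dy":-0.5,"dz":0,"turn":-0.05,"fingers":1},{"dx":-6.5,"dy":0,"dz":0,"turn":-0.05,"fingers":1},{"dx":-6.5,"dy":0,"dz":0,"turn":-0.05,"fingers":1},{"dx":-6.5,"dy":0.5,"dz":0,"turn":-0.05,"fingers":1},{"dx":-6.5,"dy":1,"dz":0,"turn":-0.05,"fingers":1},{"dx":0,"dy":0,"dz":0,"turn":0,"fingers":1}]}}

```text
clock: 5.58
position: [0.5028, -0.2441, 0.1428]
ee_rot: [0.01, 0.997, -0.076, 0.017]
contact_force: [-0.4, 0.8, -4.5]
width: 0.0137
```

```bash
cat >> chk.py <<'E'
d=s["position"][:2]-p[:2];print("r",np.hypot(*d),"a",p[2]-np.pi/2-np.arctan2(d[1],d[0]),"a jaw",p[2]-2*np.arctan2(s["ee_rot"][2],s["ee_rot"][1]))
E
python3 chk.py 0.3 0.2
```

```text
5.5833 [ 0.5028 -0.2441  0.1428] 0.013729703455570128 [-0.4  0.8 -4.5] jaw -0.15152638136190502
tool z [ 0.033 -0.023 -0.999] pin in tool mm [ 3.9 -1.9 -9.3] p [ 0.52484242 -0.11249118  0.16124673]
r 0.13346384923975416 a 0.32698545298059756 a jaw 0.3127731150517314
```

>>> {"fn": "play_rows", "kwargs": {"series": [{"dx":-6.5,"dy":1,"dz":0,"turn":-0.05,"fingers":1},{"dx":-6.5,"dy":1.5,"dz":0,"turn":-0.05,"fingers":1},{"dx":-6.3,"dy":2,"dz":0,"turn":-0.05,"fingers":1},{"dx":-6.2,"dy":2,"dz":0,"turn":-0.05,"fingers":1},{"dx":-6.1,"dy":2.5,"dz":0,"turn":-0.05,"fingers":1},{"dx":-6,"dy":2.5,"dz":0,"turn":-0.05,"fingers":1},{"dx":-6,"dy":3,"dz":0,"turn":-0.05,"fingers":1},{"dx":-5,"dy":3,"dz":0,"turn":-0.05,"fingers":1},{"dx":0,"dy":0,"dz":0,"turn":0,"fingers":1}]}}

```text
clock: 6.33
position: [0.4536, -0.2269, 0.1427]
ee_rot: [0.015, 0.961, -0.275, 0.015]
contact_force: [-0.1, 0.7, -3.9]
width: 0.0138
```

```bash
python3 chk.py 0.72 0.2; python3 - <<'E'
from h import *
im=wrist();save(im,"w4.png",s=1.55)
E
```

```text
6.3333 [ 0.4536 -0.2269  0.1427] 0.013794564183475721 [-0.1  0.7 -3.9] jaw -0.5576266883249527
tool z [ 0.021 -0.036 -0.999] pin in tool mm [ 0.1 -3.2 -9.5] p [ 0.52484242 -0.11249118  0.16124673]
r 0.1347547271897941 a 0.7180797487371438 a jaw 0.718873422014779
```

View pics/w4.png

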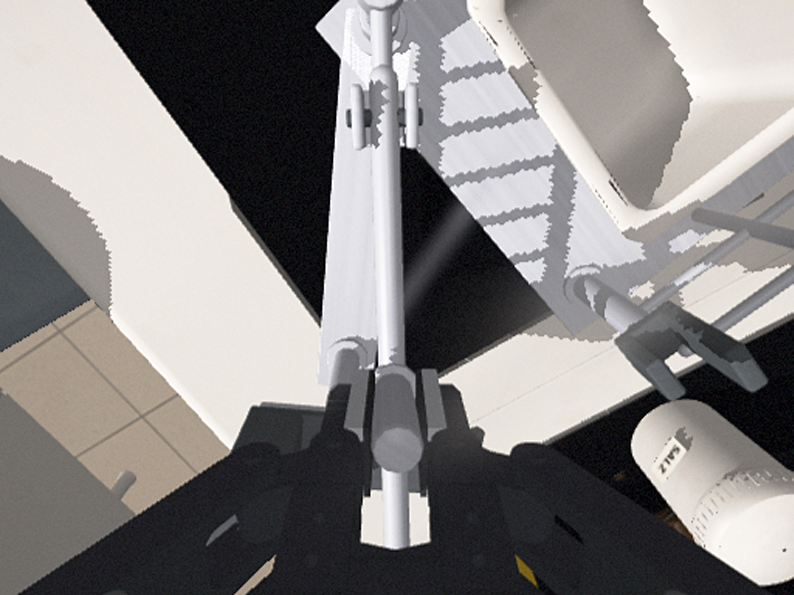

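The gate is at ~0.72 rad with the pin firmly held. Next I'll move to ~0.79, lower, and open to a loose cage so the bar rests on the shelf.

>>> {"fn": "play_rows", "kwargs": {"series": [{"dx":-3.6,"dy":2.2,"dz":0,"turn":-0.03,"fingers":1},{"dx":-3.6,"dy":2.4,"dz":0,"turn":-0.03,"fingers":1},{"dx":0,"dy":0,"dz":-2,"turn":0,"fingers":1},{"dx":0,"dy":-1,"dz":-2,"turn":0,"fingers":1},{"dx":-1,"dy":0,"dz":-2,"turn":0,"fingers":1},{"dx":0,"dy":0,"dz":0,"turn":0,"fingers":1}]}}

```text
clock: 6.88
position: [0.4508, -0.2274, 0.1394]
ee_rot: [0.016, 0.954, -0.3, 0.02]
contact_force: [0.7, 0.1, 0.7]
width: 0.0138
```

```bash
python3 chk.py 0.78 0.13
```

```text
6.8833 [ 0.4508 -0.2274  0.1394] 0.013756426707676203 [0.7 0.1 0.7] jaw -0.6098841774894265
tool z [ 0.029 -0.043 -0.999] pin in tool mm [-6.  -1.6 -6.9] p [ 0.52484242 -0.11249118  0.16124673]
r 0.1366344122576627 a 0.7335301917899093 a jaw 0.7711309111792528
```

```bash
python3 - <<'E'
from h import *
a=get_image("scene");w=wrist()
x=cv2.resize(a["pixels"][185:265,265:365],(700,560),interpolation=cv2.INTER_CUBIC)
cv2.imwrite("pics/s5.png",x[:,:,::-1])
E
```

```text
(no output)
```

View pics/s5.png

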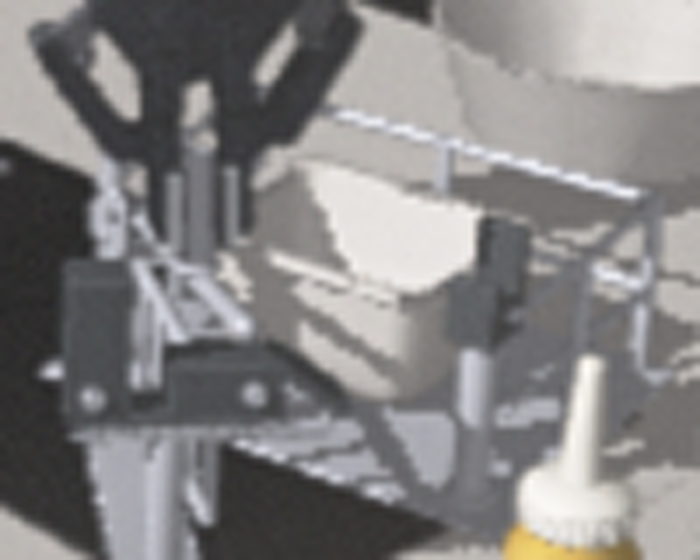

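```bash
python3 - <<'E'
from h import *
p=np.load("p.npy");a=get_image("scene")
for g in(.70,.74,.78):
  print(g,[proj(a,world(p,pt(.045+.167*np.cos(l),g,.1+.167*np.sin(l))))[0].round(1).tolist() for l in(0,.09,.15,.2)])
print(get_state()["contact_force"])
E
```

```text
0.7 [[301.5, 242.0], [301.7, 236.9], [301.7, 233.3], [301.7, 230.3]]
0.74 [[298.4, 242.3], [298.6, 237.2], [298.6, 233.6], [298.6, 230.5]]
0.78 [[295.3, 242.5], [295.4, 237.4], [295.5, 233.8], [295.5, 230.7]]
[ 1.65459607 -0.5264248   0.23675391]
```

>>> {"fn": "play_rows", "kwargs": {"series": [{"dx":-4.5,"dy":3,"dz":-2,"turn":0,"fingers":1},{"dx":-4.5,"dy":3,"dz":-2,"turn":0,"fingers":1},{"dx":-4,"dy":3,"dz":-2,"turn":0,"fingers":1},{"dx":0,"dy":0,"dz":0,"turn":0,"fingers":1}]}}

```text
clock: 7.37
position: [0.4423, -0.2235, 0.1375]
ee_rot: [0.02, 0.953, -0.301, 0.028]
contact_force: [2.2, 0.7, 3.0]
width: 0.0136
```

```bash
python3 chk.py 0.79 0.13
```

```text
7.3667 [ 0.4423 -0.2235  0.1375] 0.013553835002634686 [2.2 0.7 3. ] jaw -0.6114492154154996
tool z [ 0.041 -0.055 -0.998] pin in tool mm [ 2.1 -3.3 -8.5] p [ 0.52484242 -0.11249118  0.16124673]
r 0.13833391448440224 a 0.8008177063722619 a jaw 0.7726959491053259
```

>>> {"fn": "play_rows", "kwargs": {"series": [{"dx":0,"dy":0,"dz":-4,"turn":-0.02,"fingers":1},{"dx":0,"dy":0,"dz":-4,"turn":0,"fingers":1},{"dx":0,"dy":0,"dz":0,"turn":0,"fingers":1}]}}

```text
clock: 7.62
position: [0.4454, -0.2275, 0.1345]
ee_rot: [0.023, 0.949, -0.312, 0.034]
contact_force: [3.5, 0.9, 4.6]
width: 0.0142
```

```bash
python3 chk.py 0.80 0.11
```

```text
7.6167 [ 0.4454 -0.2275  0.1345] 0.014190611743192945 [3.5 0.9 4.6] jaw -0.6360197599319789
tool z [ 0.05  -0.065 -0.997] pin in tool mm [ -4.   -3.8 -10.2] p [ 0.52484242 -0.11249118  0.16124673]
r 0.13977611114273505 a 0.7657501087887435 a jaw 0.7972664936218052
```

>>> {"fn": "play_rows", "kwargs": {"series": [{"dx":0,"dy":0,"dz":0,"turn":0,"fingers":0.8},{"dx":0,"dy":0,"dz":0,"turn":0,"fingers":0.6},{"dx":0,"dy":0,"dz":0,"turn":0,"fingers":0.55}]}}

```text
clock: 7.87
position: [0.4458, -0.2269, 0.1354]
ee_rot: [0.023, 0.949, -0.313, 0.035]
contact_force: [-0.4, 0.9, 0.7]
width: 0.0192
```

```bash
python3 chk.py 0.78 0.09;python3 - <<'E'
from h import *
p=np.load("p.npy");a=get_image("scene");w=wrist()
x=cv2.resize(a["pixels"][190:265,265:335],(560,600),interpolation=cv2.INTER_CUBIC)
cv2.imwrite("pics/s6.png",x[:,:,::-1])
for g in(.74,.78,.82,.9):
  print(g,[(8*(proj(a,world(p,pt(.045+.167*np.cos(l),g,.1+.167*np.sin(l))))[0]-[265,190])).round().tolist() for l in(0,.09,.15)])
E
```

```text
7.8667 [ 0.4458 -0.2269  0.1354] 0.0191777667272403 [-0.4  0.9  0.7] jaw -0.6364131188136176
tool z [ 0.053 -0.065 -0.997] pin in tool mm [-1.4 -2.3 -7.2] p [ 0.52484242 -0.11249118  0.16124673]
r 0.13906283167644323 a 0.766184541431036 a jaw 0.797659852503444
0.74 [[267.0, 419.0], [269.0, 377.0], [269.0, 349.0]]
0.78 [[242.0, 420.0], [243.0, 379.0], [244.0, 350.0]]
0.82 [[217.0, 421.0], [218.0, 380.0], [218.0, 352.0]]
0.9 [[165.0, 422.0], [167.0, 381.0], [167.0, 352.0]]
```

View pics/s6.png

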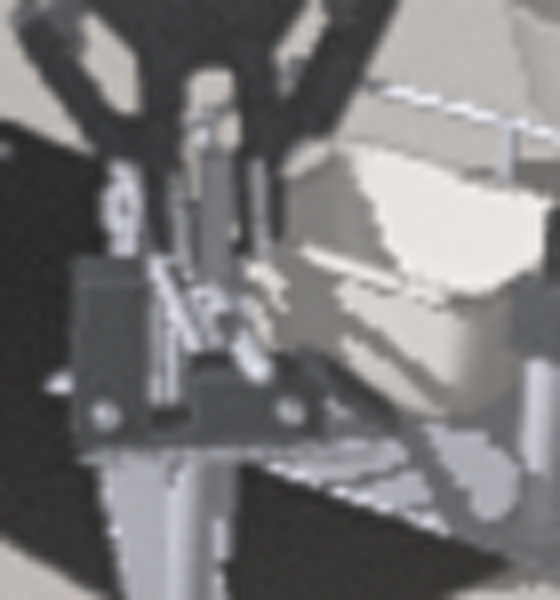

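>>> {"fn": "play_rows", "kwargs": {"series": [{"dx":-4,"dy":3,"dz":0,"turn":-0.03,"fingers":0.55},{"dx":-4,"dy":3,"dz":0,"turn":-0.03,"fingers":0.55},{"dx":-4,"dy":3,"dz":0,"turn":-0.03,"fingers":0.55},{"dx":0,"dy":0,"dz":0,"turn":0,"fingers":0.55}]}}

```text
clock: 8.3
position: [0.435, -0.219, 0.1349]
ee_rot: [0.025, 0.934, -0.356, 0.036]
contact_force: [0.2, 0.2, -0.0]
width: 0.0193
```

```bash
python3 chk.py 0.85 0.09
```

```text
8.3 [ 0.435  -0.219   0.1349] 0.019289854735095983 [ 0.2  0.2 -0. ] jaw -0.7280360283115139
tool z [ 0.05  -0.073 -0.996] pin in tool mm [ 2.2 -2.7 -7.4] p [ 0.52484242 -0.11249118  0.16124673]
r 0.1393217028668249 a 0.8617561143732884 a jaw 0.8892827620013403
```

>>> {"fn": "play_rows", "kwargs": {"series": [{"dx":-3,"dy":2.5,"dz":0,"turn":0,"fingers":0.55},{"dx":-3,"dy":2.5,"dz":0,"turn":0,"fingers":0.55},{"dx":0,"dy":0,"dz":0,"turn":0,"fingers":0.55}]}}

```text
clock: 8.55
position: [0.4287, -0.2137, 0.1344]
ee_rot: [0.026, 0.934, -0.354, 0.036]
contact_force: [0.6, -0.4, 0.0]
width: 0.019
```

```bash
cat > tip.py <<'E'
from h import *
p=np.load("p.npy");a=get_image("scene")
for m in masks_of(a,"latch_bar"):
    u=m["xy"]
    if 270<u[0]<320 and 205<u[1]<245: print("bar mask",m["p"],np.round(u,1),m["region"].sum(), "bottom-right",[(c,r) for r,c in np.argwhere(m["region"])[-3:]])
E
python3 chk.py 0.88 0.0; python3 tip.py
```

```text
8.55 [ 0.4287 -0.2137  0.1344] 0.018974719920209094 [ 0.6 -0.4  0. ] jaw -0.7251908669842966
tool z [ 0.049 -0.074 -0.996] pin in tool mm [5.7 0.4 0.9] p [ 0.52484242 -0.11249118  0.16124673]
r 0.13963184365886944 a 0.920929103614248 a jaw 0.8864376006741229
bar mask 0.68 [285.6 225.2] 146 bottom-right [(np.int64(285), np.int64(243)), (np.int64(286), np.int64(243)), (np.int64(287), np.int64(243))]
```

>>> {"fn": "play_rows", "kwargs": {"series": [{"dx":2,"dy":-1.5,"dz":0,"turn":0,"fingers":0.2},{"dx":0,"dy":0,"dz":0,"turn":0,"fingers":-0.2},{"dx":0,"dy":0,"dz":6,"turn":0,"fingers":-0.2},{"dx":0,"dy":0,"dz":15,"turn":0,"fingers":-0.2},{"dx":0,"dy":0,"dz":20,"turn":0,"fingers":-0.2},{"dx":0,"dy":0,"dz":20,"turn":0,"fingers":-0.2},{"dx":0,"dy":0,"dz":20,"turn":0,"fingers":-0.2},{"dx":0,"dy":0,"dz":20,"turn":0,"fingers":-0.2},{"dx":0,"dy":0,"dz":0,"turn":0,"fingers":-0.2}]}}

```text
clock: 9.4
position: [0.4299, -0.2149, 0.2401]
ee_rot: [0.025, 0.934, -0.354, 0.034]
contact_force: [1.8, 0.6, 0.5]
width: 0.0513
```

```bash
python3 chk.py 0.9 0.0; python3 tip.py; python3 - <<'E'
from h import *
p=np.load("p.npy");a=get_image("scene");w=wrist()
f=lambda im,g,l:proj(im,world(p,[pt(.045+.167*np.cos(l),g,.1+.167*np.sin(l)),pt(.045+.095*np.cos(l)-.054*np.sin(l),g,.1+.095*np.sin(l)+.054*np.cos(l))])).round(1).tolist()
for g,l in((.86,.09),(.86,0),(.9,0),(.9,.09)): print(g,l,"scene",f(a,g,l),"wrist",f(w,g,l))
x=cv2.resize(a["pixels"][195:255,265:325],(400,400),interpolation=cv2.INTER_CUBIC)
y=cv2.resize(w["pixels"],(400,300));y=np.vstack([y,np.zeros((100,400,3),np.uint8)])
cv2.imwrite("pics/f.png",np.hstack([x,y])[:,:,::-1])
E
```

```text
9.4 [ 0.4299 -0.2149  0.2401] 0.05129359291322056 [1.8 0.6 0.5] jaw -0.7249791407446375
tool z [ 0.045 -0.071 -0.996] pin in tool mm [ -7.4  -2.  105.8] p [ 0.52484242 -0.11249118  0.16124673]
r 0.13964198895902596 a 0.9085001088830942 a jaw 0.8862258744344639
bar mask 0.58 [286.4 224.6] 126 bottom-right [(np.int64(287), np.int64(242)), (np.int64(285), np.int64(243)), (np.int64(286), np.int64(243))]
0.86 0.09 scene [[289.0, 237.6], [286.4, 209.0]] wrist [[257.0, 258.3], [260.0, 201.7]]
0.86 0 scene [[288.9, 242.8], [286.5, 212.6]] wrist [[255.9, 250.8], [259.1, 204.2]]
0.9 0 scene [[285.7, 242.8], [284.5, 212.6]] wrist [[247.4, 251.1], [251.7, 204.4]]
0.9 0.09 scene [[285.8, 237.6], [284.4, 209.0]] wrist [[248.2, 258.7], [252.5, 202.0]]
```

View pics/f.png

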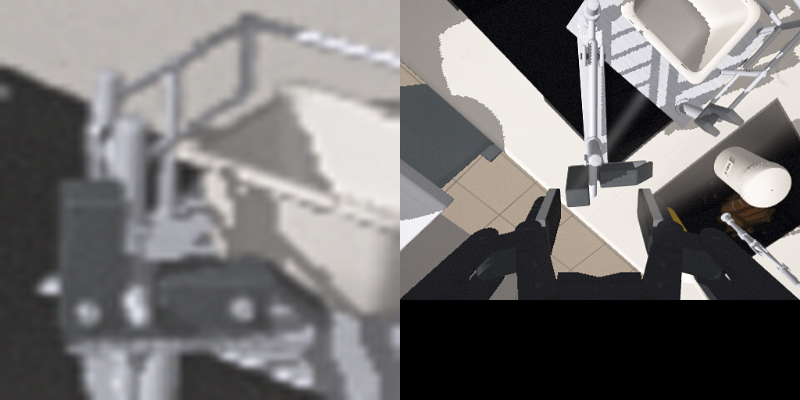

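The picture shows the bar tip down in the slot, between end block and shelf (scene ≈ (286,241), level-bar prediction (286,243)). The gripper is clear, so I'm handing in.

```bash
python3 -c "
from rig import *
print(sign_off())"
```

```text
the job is handed in; nothing more can be done
None
```

The gate is open and latched: I lifted the bar clear of the catch, swung the gate out and drew the bar along the shelf until it dropped into the strip's slot. I then let go, moved the gripper up clear of the handle, and handed the job in at about 9.5 s.

- **Bar and gate:** the last picture shows the bar tip down between the shelf and the end block. Its position matches a level bar at a gate angle of about 0.90 rad. The bar network's mask agreed, ending where a level bar's tip should be. The gate angle is an estimate good to roughly 0.02 rad.
- **Forces:** wrist readings at the end of each move stayed below about 6 N. I had no direct reading of the force on the catch or strip.
- **Surroundings:** the pan still looks to be standing in the bay, but I did not measure its position, or the bystanders', afterwards.
- **What disagreed:** short moves fell short of what I commanded and the tool tilted by about 5°. One swing step reached only about 0.72–0.75 rad instead of 0.79, so I re-measured and corrected before going on.

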